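Third hand: press a power-supply housing against the sprung stop

TASK

Lift the loose black cover off the grey power-supply housing and set it down flat, grip upward, inside the blue tray, without dropping it, and let go of it. Then press the housing along its channel against the orange sprung stop, smoothly and with a steady push of about 10 newtons (the stop's red pointer is then in the green band), and keep pressing: finish while holding it there, so that I can drive its screws. Keep the housing upright in its channel, do not slam it or push the spring to its end, and leave everything else where it is.

Things in the scene. Friction and masses are not known exactly. Their poses are not given: they have to be found in the camera images.
- fixture: Fixed aluminium base plate 340 x 116 x 8 mm with a channel. Origin: bench level, on the channel's centre line, below the stop's face at rest. x: along the channel to the stop = pressing direction; z up. Channel floor z = 8 mm. Blue guide lips, x -190 to -5 mm, tops z = 18, inner faces y = +-33 (3 mm play each side of the housing). Blue bracket beyond the stop at x = 103 to 125, top z = 60.
- stop (a joint): Travel of the orange sprung stop along the fixture's +x, in m: 0 at rest, 0.050 at its end. Spring: 400 N per m of travel, no preload, so 25 mm is 10 N. Its red pointer, on the fixture's +y side, is over the scale's green band at travel 18 to 32 mm. It slides freely and springs back when let go.
- stop_face (a point): Centre of the stop's flat orange face (60 mm wide, z = 10 to 56 mm above the bench), 28 mm above the bench; moves with the stop; x axis is the pressing direction.
- housing_center (a point): Centre, half-way up, of the grey open-topped housing: 90 (x) x 60 (y) x 40 mm high, walls 3 mm, 0.2 to 0.45 kg, loose on the channel floor, length along it. Its front (+x) face starts 30 to 60 mm short of the stop. The rear (-x) face, to push on, is 45 mm behind this point, with over 40 mm of free channel behind it. Top edge 48 mm above the bench.
- cover_center (a point): Centre, half-way up, of the loose black cover (60 g) on the housing: plate 90 x 60 x 4 mm; under it a step 80 x 50 x 4 mm sits in the housing's opening (2 mm play), so lift straight up; on top a central white grip rib 45 (x) x 14 (y) x 24 mm high. Total height 32 mm: this point is 16 mm below the rib's top, 8 mm above the plate's top, 16 mm above the step's underside.
- tray: Blue open tray, fixed, 150 (x) x 120 (y) x 22 mm high, walls 4 mm, floor about 4 mm thick; origin at the centre of its underside. The cover fits flat inside it at any yaw. It is left or right of the fixture; a yellow bin of parts of 150 x 110 x 70 mm, fixed, stands on the other side.
- driver: Bystander: screwdriver with red handle lying on the bench, about 200 mm long; origin on its underside.
- meter: Bystander: yellow multimeter, 160 x 80 x 36 mm; origin at the centre of its underside.
- spool: Bystander: solder spool, 60 mm diameter, 45 mm high; origin at the centre of its underside.
- bottle: Bystander: white bottle, 52 mm diameter, 130 mm high; origin at the centre of its underside.
- mug: Bystander: white mug, 80 mm diameter, 90 mm high; origin at the centre of its underside.
- heatsink: Bystander: spare finned aluminium heat sink, 60 x 50 x 28 mm; origin at the centre of its underside.

How it is judged:
On the way, in this order (a step that is already met when the one before it is completed fails the run):
1. the cover lies flat in the tray, let go (x of cover_center in the frame of tray between -0.055 and 0.055 m and y of cover_center in the frame of tray between -0.045 and 0.045 m and z of cover_center in the frame of tray between 0.01 and 0.026 m and angle between cover_center's own z axis and vertical below 0.12 rad and contact force between each of the arm, the fingers and cover below 0.1 N and linear speed of cover below 0.02 m/s), for 0.2 s.
2. the housing is pressed squarely against the stop with 6 to 14 N for one second (contact force between housing and stop between 6 and 14 N and value of joint stop between 0.014 and 0.036 m and y of housing_center in the frame of fixture between -0.007 and 0.007 m and z of housing_center in the frame of fixture between 0.022 and 0.034 m and angle between the x axis of housing_center and the x axis of fixture, either way round below 0.08 rad and angle between housing_center's own z axis and vertical below 0.06 rad and linear speed of housing below 0.015 m/s and contact force between any of the fingers, the arm and housing above 3 N), for 1 s.
At the end, for the whole second after the job is handed in: The cover lies flat (within 0.12 rad), grip up, at rest and untouched in the tray. The robot still touches the housing, which stands upright in its channel (within 7 mm of the centre line, 0.08 rad of its direction), at rest, pressed on the stop with 6 to 14 N (stop travel 14 to 36 mm) (all of step 1 and all of step 2); the arm keeps its last pose, push and grip.
It fails at once if the housing is slammed or pressed with more than 25 N on the stop (contact force between housing and stop above 25 N).
It fails at once if the spring is pushed to its end (travel over 48 mm) (value of joint stop above 0.048 m).
It fails at once if the housing is tipped by more than 0.3 rad (angle between housing_center's own z axis and vertical above 0.3 rad).
It fails at once if the cover is dropped (falls freely at more than 0.7 m/s) (linear speed of cover above 0.7 m/s and contact force between each of the fingers, the arm and cover below 0.05 N).
It fails at once if a bystander is moved by more than 25 mm (distance of any of driver, meter, spool, bottle, mug, heatsink from where it was at the start of the episode above 0.025 m).
It also fails if it takes over 54 s, if anything falls off the work surface, if the arm or the gripper's body presses on something with over 40 N, if the wrist force passes 120 N, or if a joint passes its speed limit or range.

ROBOT

A 7-joint arm with a two-finger parallel gripper is mounted at the origin on the work surface. World frame = base frame: x ahead of the robot, y to its left, z up, the work surface at z = 0. Lengths are in m, angles in rad, forces in N, time in s.
With the tool pointing down it reaches from about 0.4 to 0.85 m from the base axis. Payload 10.4 kg.
Tool frame: the origin (TCP) lies where the fingers leave the gripper's body, on its centre line; the fingertips stand 73 mm ahead of it and the grasp point (between the pads) lies 54 mm ahead of it; z points along the fingers, y is the line along which they close (so a half turn about z gives the same grasp; the last joint's range is limited). The gripper opens to 85 mm and grips with 20 to 120 N. Pads are 22 mm wide; open, the fingers measure 114 mm over their backs; the gripper's body (76 mm by 85 mm) begins 54 mm behind the grasp point. The pads swing forward as they close: fully open they stand 13 mm farther back than shut.
Start: joints at [-1.185, 0.332, -0.065, 1.46, 0.022, 1.35, -0.088], TCP at [0.248, 0.574, 0.304] pointing down, gripper open.
Joint ranges: [-2.6, 2.6], [-0.5, 2.12], [-1.47, 1.34], [0.16, 2.42], [-1.27, 4.41], [0.06, 2.06], [-2.6, 2.6]. Speed limits (rad/s): [2.22, 2.22, 2.79, 2.79, 3.14, 3.14, 3.14].

INTERFACE

Orientations are given as a unit quaternion [x, y, z, w].
In Python, from workcell import manip, camera gives the robot as it stands. The module is installed in compiled form; this text tells all that it offers.
- The arm moves only by the shell command python3 -m creep 'ROWS' [OPENING] [FORCE]. ROWS is JSON, a list of rows, each a list of 2 entries, a list of its own where there are three numbers: the shift along the tool's x, y, z in mm, then the turn about the tool's z in rad. In form: [[[tx, ty, tz], twist], ...]. A call has 1 to 5 rows; each row is the pose to reach, as a shift and turn from the pose commanded when the call began, along the tool's axes at that moment; what a row does not reach only later rows make up. A row lasts 1/12 s, in which the tool goes at most 41.7 mm and 7.16 degrees, less where a joint would pass 70% of its speed; a pose out of reach is approached as far as the arm can. A call with a gripper value outside its range is refused whole. OPENING is the opening, from 0 (shut) to 1 (fully open), set as the call begins (- or left out, the last holds). The fingers move at their own pace and stop on an object; FORCE is the grip in N (left out, the last holds). Time passes only in rows, so rows that repeat a pose let the fingers close. It gives the time, the measured TCP pose, the force, the opening and the grip force at its end, in the units of the state.
- manip.get_obs(): the state, without advancing time (a new reading comes with each control period).
- camera(name): name is "scene" or "top"; returns a dict with "pixels" (420x560x3 uint8, red, green, blue), "z_map" (420x560 float32, m along the optical axis (not along the pixel's ray), 0 where there is no reading), "fx", "fy", "cx", "cy" (pixels), "distortion" ([k1, k2, p1, p2, k3] as OpenCV has them; the pictures are not rectified), "extrinsics" (4x4, takes a point from world to camera coordinates). Camera axes: x right, y down, z forward; pixel columns grow to the right and rows downward; lengths in m; the calibration is good to about 2 mm. A picture is of the moment at which its call begins.
- manip.hand_in(): hands the job in; it is judged then, once.
The state is a dict: "clock": time; "joint_pos": joint angles; "joint_velocities": joint speeds; "tau": joint torques, N m; "position": TCP position; "ee_rot": TCP orientation; "ft_force": force on the tool from outside, world axes, zero at the start; "torque": the same for the moment, N m; "grip_width": opening from 0.0 (shut) to 1.0 (fully open); "grasp_force": force on a finger pad.
Only numpy, scipy, OpenCV 4.12 (cv2) and the standard library are available. Lean on these libraries where they do the work, as an engineer would, in place of code of your own. Each camera call takes 0.05 s, during which the arm holds its last target. There are 200 camera calls.

## Working session

There is one attempt and no reset: what is moved stays moved. The work goes in short steps, Python scripts to look and compute and a shell command to move; the robot and the scene stay as the last step left them, time stands still between calls to the robot, and variables do not carry over. Pictures are saved under pics/ and viewed, at most 10 in all, crops included, and the job is handed in when it is done.

```bash
mkdir -p pics; cat > h.py <<'E'
import numpy as np, cv2
from workcell import manip, camera
def cam(n):
    c=camera(n); c['K']=np.array([[c['fx'],0,c['cx']],[0,c['fy'],c['cy']],[0,0,1.]]); c['D']=np.array(c['distortion'],float); c['E']=np.array(c['extrinsics']); return c
def cloud(c):
    H,W=c['z_map'].shape; u,v=np.meshgrid(np.arange(W),np.arange(H))
    n=cv2.undistortPoints(np.stack([u,v],-1).reshape(-1,1,2).astype(float),c['K'],c['D']).reshape(H,W,2)
    z=c['z_map'][...,None]; P=np.concatenate([n*z,z],-1)
    R,t=c['E'][:3,:3],c['E'][:3,3]
    return (P-t)@R
def ray(c,uv,h):
    n=cv2.undistortPoints(np.array(uv,float).reshape(-1,1,2),c['K'],c['D']).reshape(-1,2)
    R,t=c['E'][:3,:3],c['E'][:3,3]; o=-R.T@t; d=np.c_[n,np.ones(len(n))]@R
    return o+d*((h-o[2])/d[:,2])[:,None]
def save(c,f): cv2.imwrite('pics/'+f,c['pixels'][...,::-1])
E
python3 - <<'E'
from h import *
for n in('top','scene'):
    c=cam(n); save(c,n+'0.png'); P=cloud(c); np.savez(n+'0.npz',P=P,im=c['pixels'],z=c['z_map'])
    print(n,(-c['E'][:3,:3].T@c['E'][:3,3]).round(3), (c['z_map']>0).mean())
o=manip.get_obs(); print(o['position'],o['ee_rot'],o['ft_force'],o['clock'])
E
```

```text
top [0.299 0.005 1.524] 0.9957950680272109
scene [0.896 0.65  0.756] 0.9960544217687075
[0.24832781 0.57328897 0.30322181] [ 2.02963928e-01  9.79186023e-01 -6.04409214e-04 -1.07802569e-04] [-0.40767578  0.07224044 -0.61599877] 0.1
```

View pics/top0.png

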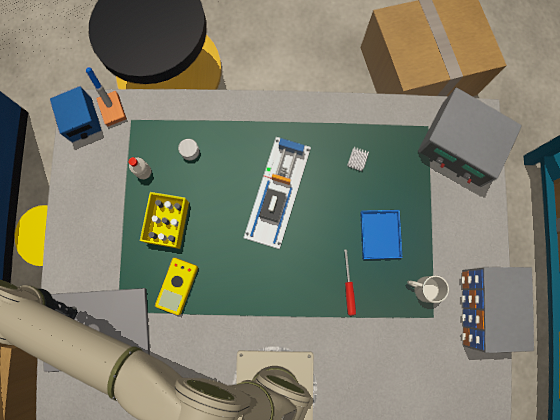

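View pics/scene0.png

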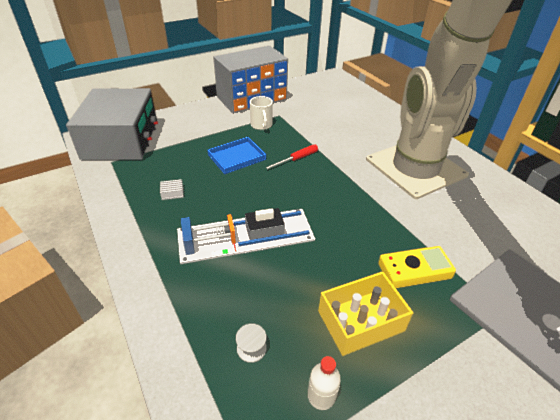

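The top view shows the fixture at about (277,192), pointing away from the robot. The cover's rib is at (273,203), the orange stop at (282,178), the tray at (381,235), and the bin at (164,221). The arm starts clear on the left.

```bash
cat > meas.py <<'E'
from h import *
def rect(P,m,name):
    p=P[m]; r=cv2.minAreaRect(p[:,:2].astype(np.float32)*1000); 
    print(name,m.sum(),'med',np.median(p,0).round(4),'rect c',np.round(r[0],1),'size',np.round(r[1],1),'ang',round(r[2],1),'z',np.percentile(p[:,2],[5,95]).round(3)); return r
def box(sh,r0,r1,c0,c1):
    b=np.zeros(sh,bool); b[r0:r1,c0:c1]=1; return b
E
python3 - <<'E'
from meas import *
for n in('top','scene'):
    d=np.load(n+'0.npz'); P,im=d['P'],d['im']; hsv=cv2.cvtColor(im,cv2.COLOR_RGB2HSV).astype(int); H,S,V=np.moveaxis(hsv,-1,0)
    B=(lambda *a:box(H.shape,*a)); z=P[...,2]
    fx=B(130,250,240,315) if n=='top' else B(200,265,170,320)
    tr=B(205,265,355,405) if n=='top' else B(135,175,200,270)
    rect(P,fx&(z>.07)&(z<.09)&(S<60)&(V>120),n+' rib')
    rect(P,fx&(z>.044)&(z<.06)&(V<90),n+' coverplate')
    rect(P,fx&(H>5)&(H<20)&(S>150)&(V>120),n+' orange')
    rect(P,fx&(H>100)&(H<125)&(S>120)&(z>.05),n+' bracket')
    rect(P,fx&(H>100)&(H<125)&(S>120)&(z<.03),n+' lips')
    rect(P,fx&(z>.004)&(z<.013)&(S<60)&(V>140),n+' plate')
    rect(P,tr&(H>100)&(H<125)&(S>120),n+' tray')
E
```

```text
top rib 68 med [0.5586 0.0175 0.0765] rect c [558.1  18.2] size [13.7 44.7] ang 75.7 z [0.072 0.081]
top coverplate 411 med [0.5552 0.0147 0.0516] rect c [6.269e+02 2.000e-01] size [ 71.9 230.7] ang 73.6 z [0.046 0.057]
top orange 60 med [ 0.6401 -0.0041  0.0548] rect c [640.6  -5.2] size [55.6  9.9] ang 73.1 z [0.044 0.061]
top bracket 157 med [ 0.744  -0.0344  0.0594] rect c [530.  -33.5] size [ 74.8 462.8] ang 89.7 z [0.054 0.064]
top lips 219 med [0.5397 0.0374 0.0175] rect c [613.1   3. ] size [ 79.8 328.5] ang 74.2 z [0.012 0.023]
top plate 1654 med [0.6031 0.0136 0.0081] rect c [606.    5.5] size [118.  339.4] ang 74.0 z [0.005 0.012]
top tray 1934 med [ 0.4781 -0.3218  0.0042] rect c [ 439.5 -181. ] size [172.4 433.3] ang 15.4 z [-0.002  0.022]
scene rib 101 med [0.5593 0.0179 0.0764] rect c [558.9  16.7] size [14.8 44.4] ang 73.4 z [0.072 0.079]
scene coverplate 422 med [0.5695 0.0265 0.0531] rect c [625.8  -1.7] size [ 66.1 230.5] ang 76.3 z [0.05  0.055]
scene orange 123 med [0.6451 0.0108 0.0552] rect c [630.3 -35.4] size [121.2  13.8] ang 69.9 z [0.014 0.058]
scene bracket 210 med [ 0.7451 -0.0373  0.0609] rect c [820.9 285.1] size [744.7  22. ] ang 76.6 z [0.059 0.063]
scene lips 317 med [0.5481 0.0471 0.0183] rect c [596.9  -7.8] size [114.8 314.9] ang 62.6 z [0.014 0.021]
scene plate 2445 med [0.647  0.0136 0.0092] rect c [602.6 -10.1] size [144.7 342.4] ang 74.2 z [0.007 0.012]
scene tray 1342 med [ 0.4767 -0.328   0.0071] rect c [625.1 127.6] size [1162.4  185.6] ang 71.6 z [0.003 0.024]
```

```bash
cat > go.py <<'E'
import sys
from h import *
from scipy.spatial.transform import Rotation as Ro
# args: x y z(TCP, m) yaw of tool y (deg) -> shift in tool axes mm, twist
a=list(map(float,sys.argv[1:])); o=manip.get_obs(); R=Ro.from_quat(o['ee_rot']).as_matrix()
y=np.degrees(np.arctan2(R[1,1],R[0,1])); d=(a[3]-y+90)%180-90
print('pos',np.round(o['position'],4),'tilt',np.round(R[:,2],3),'yaw_y',round(y,2),'shift',(R.T@(np.array(a[:3])-o['position'])*1000).round(1),'twist',round(-np.radians(d),3),'q7',round(o['joint_pos'][6],2),'F',np.round(o['ft_force'],1),'t',o['clock'],'w',o['grip_width'],o['grasp_force'])
E
python3 - <<'E'
from meas import *
for n in('top','scene'):
    d=np.load(n+'0.npz'); P,im=d['P'],d['im']; hsv=cv2.cvtColor(im,cv2.COLOR_RGB2HSV).astype(int); H,S,V=np.moveaxis(hsv,-1,0)
    x,y,z=np.moveaxis(P,-1,0)
    rect(P,(x>.35)&(x<.6)&(y<-.2)&(y>-.45)&(H>100)&(H<125)&(S>120)&(z>-.01)&(z<.03),'tray')
E
python3 go.py .5585 .0175 .25 74
python3 -m creep '[[[-16,-12,0],-0.03],[[-44,-34,0],-0.06],[[-76,-58,0],-0.09],[[-108,-82,0],-0.13],[[-140,-106,0],-0.13]]' 0.6
python3 go.py .5585 .0175 .25 74
```

```text
tray 1926 med [ 0.4781 -0.3221  0.0042] rect c [ 477.7 -323. ] size [152.1 129.6] ang 2.7 z [-0.002  0.022]
tray 1335 med [ 0.4762 -0.3283  0.0071] rect c [ 468.8 -337.2] size [170.2 156. ] ang 1.6 z [0.003 0.024]
pos [0.2483 0.5733 0.3032] tilt [-0.    -0.001 -1.   ] yaw_y 66.58 shift [-505.5 -386.6   53.7] twist -0.13 q7 -0.09 F [-0.4  0.1 -0.6] t 0.1 w 0.9957057502014586 0.0
clock: 0.52
position: [0.3352, 0.4188, 0.3035]
ee_rot: [0.138, 0.99, -0.0, -0.0]
ft_force: [1.4, 0.4, 0.8]
grip_width: 0.602
grasp_force: 0.0
pos [0.3352 0.4188 0.3035] tilt [-0. -0. -1.] yaw_y 74.19 shift [-324.1 -325.2   53.6] twist 0.003 q7 0.31 F [1.4 0.4 0.8] t 0.5167 w 0.6018212568083231 0.0
```

```bash
python3 -m creep '[[[-28,-28,0],0],[[-56,-56,0],0],[[-84,-84,0],0],[[-112,-112,0],0],[[-140,-140,0],0]]' >/dev/null
python3 -m creep '[[[-28,-28,0],0],[[-56,-56,0],0],[[-84,-84,0],0],[[-112,-112,0],0],[[-140,-140,0],0]]' >/dev/null
python3 -m creep '[[[-22,-22,10],0],[[-36,-36,30],0],[[-43,-44,45],0],[[-44,-45,53],0],[[-44,-45,53],0]]' 
python3 go.py .5585 .0175 .18 74
python3 - <<'E'
from meas import *
for n in('top','scene'):
    c=cam(n); save(c,n+'1.png')
    if n=='scene': cv2.imwrite('pics/crop1.png',cv2.resize(c['pixels'][120:280,150:350,::-1],None,fx=3.5,fy=3.5))
E
```

```text
clock: 1.77
position: [0.5559, 0.0187, 0.2488]
ee_rot: [0.139, 0.99, -0.001, -0.002]
ft_force: [-1.1, 0.4, -0.1]
grip_width: 0.6
grasp_force: 0.0
pos [0.5559 0.0187 0.2488] tilt [-0.004 -0.001 -1.   ] yaw_y 73.97 shift [-3.1 -0.3 68.8] twist -0.001 q7 1.25 F [-1.1  0.4 -0.1] t 1.7667 w 0.5995266866644049 0.0
```

View pics/crop1.png

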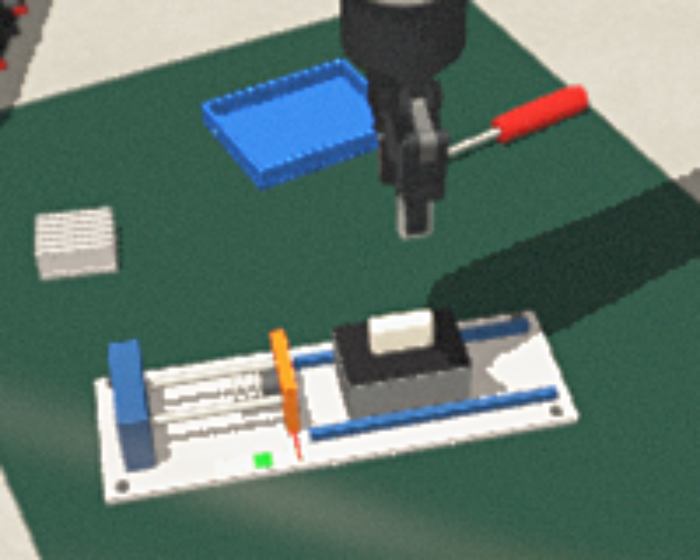

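The gripper hangs over the rib (crop (415,235), rib (400,330)) and is aligned with it. I'll descend and grip.

```bash
python3 -m creep '[[[-1,0,20],0],[[-2,0,45],0],[[-3,0,70],0],[[-3,0,90],0],[[-3,0,100],0]]' >/dev/null
python3 -m creep '[[[0,0,8],0],[[0,0,15],0],[[0,0,18.5],0],[[0,0,18.5],0],[[0,0,18.5],0]]' 
python3 go.py .5585 .0175 .13 74
```

```text
clock: 2.7
position: [0.5601, 0.0183, 0.1331]
ee_rot: [0.139, 0.99, 0.0, 0.0]
ft_force: [0.2, -1.4, 0.2]
grip_width: 0.6
grasp_force: 0.0
pos [0.5601 0.0183 0.1331] tilt [ 0.001  0.    -1.   ] yaw_y 74.03 shift [ 1.3 -1.2  3.1] twist 0.001 q7 1.3 F [ 0.2 -1.4  0.2] t 2.7 w 0.5998469979209691 0.0
```

```bash
python3 -m creep '[[[0,-0.5,2.5],0],[[0,-0.5,2.5],0],[[0,-0.5,2.5],0],[[0,-0.5,2.5],0],[[0,-0.5,2.5],0]]' 0 40 >/dev/null
python3 -m creep '[[[0,0,0],0],[[0,0,0],0],[[0,0,0],0],[[0,0,0],0]]'
python3 go.py .5585 .0175 .13 74
```

```text
clock: 3.45
position: [0.5598, 0.0177, 0.1303]
ee_rot: [0.139, 0.99, 0.0, 0.0]
ft_force: [-0.4, -0.3, 5.8]
grip_width: 0.154
grasp_force: 39.7
pos [0.5598 0.0177 0.1303] tilt [ 0.001  0.    -1.   ] yaw_y 74.03 shift [ 1.2 -0.5  0.3] twist 0.0 q7 1.31 F [-0.4 -0.3  5.8] t 3.45 w 0.15351727800000958 39.69517529010773
```

```bash
python3 -m creep '[[[0,0,-2],0],[[0,0,-6],0],[[0,0,-12],0],[[0,0,-20],0],[[0,0,-30],0]]'
python3 -m creep '[[[0,0,-15],0],[[0,0,-32],0],[[0,0,-50],0],[[0,0,-68],0],[[0,0,-80],0]]'
python3 go.py .478 -.322 .24 87
python3 - <<'E'
from meas import *
c=cam('scene'); cv2.imwrite('pics/crop2.png',cv2.resize(c['pixels'][120:280,150:350,::-1],None,fx=3.5,fy=3.5))
E
```

```text
clock: 3.87
position: [0.5593, 0.0177, 0.1604]
ee_rot: [0.139, 0.99, -0.0, -0.0]
ft_force: [-0.4, 0.2, -0.3]
grip_width: 0.154
grasp_force: 39.0
clock: 4.28
position: [0.56, 0.0176, 0.2426]
ee_rot: [0.139, 0.99, 0.0, 0.001]
ft_force: [-0.2, -0.7, -0.1]
grip_width: 0.16
grasp_force: 39.0
pos [0.56   0.0176 0.2426] tilt [ 0.002  0.001 -1.   ] yaw_y 74.02 shift [ -14.6 -349.     2.2] twist -0.227 q7 1.26 F [-0.2 -0.7 -0.1] t 4.2833 w 0.16048223320641905 38.9640998840332
```

View pics/crop2.png

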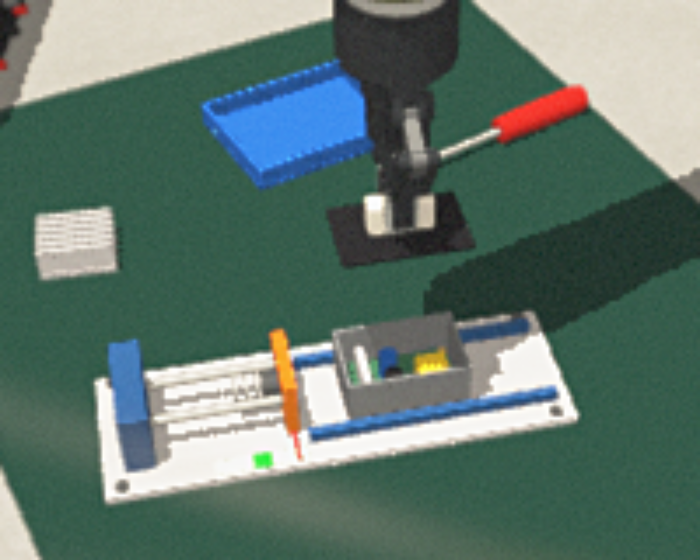

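The cover hangs level (crop (400,235)) and the housing stayed in its channel at (400,365). Next I'll go over to the tray.

```bash
python3 -m creep '[[[0,-12,0],-0.04],[[-2,-32,0],-0.1],[[-3,-56,0],-0.16],[[-4,-82,0],-0.22],[[-5,-110,0],-0.28]]' >/dev/null
python3 go.py .478 -.322 .24 90
```

```text
pos [ 0.5336 -0.0899  0.2396] tilt [-0.  0. -1.] yaw_y 90.31 shift [  56.9 -231.8   -0.4] twist 0.005 q7 1.74 F [ 0.7  0.1 -1.2] t 4.75 w 0.15273877947800168 38.98131787776947
```

```bash
python3 -m creep '[[[7,-28,0],0],[[14,-56,0],0],[[21,-84,0],0],[[27,-112,0],0],[[34,-140,0],0]]' >/dev/null
python3 -m creep '[[[6,-25,0],0],[[12,-50,0],0],[[18,-72,0],0],[[22,-86,0],0],[[23,-92,0],0]]' >/dev/null
python3 -m creep '[[[0,0,15],0],[[0,0,35],0],[[0,0,55],0],[[0,0,70],0],[[0,0,75],0]]' >/dev/null
python3 go.py .478 -.322 .082 90
python3 - <<'E'
from meas import *
c=cam('scene'); cv2.imwrite('pics/crop3.png',cv2.resize(c['pixels'][60:220,150:350,::-1],None,fx=3.5,fy=3.5))
E
```

```text
pos [ 0.4768 -0.3199  0.1623] tilt [-0.003  0.002 -1.   ] yaw_y 90.13 shift [-1.4 -2.2 80.3] twist 0.002 q7 2.27 F [-0.1  0.3 -0.8] t 6.0 w 0.1539840133653729 39.00728166103363
```

View pics/crop3.png

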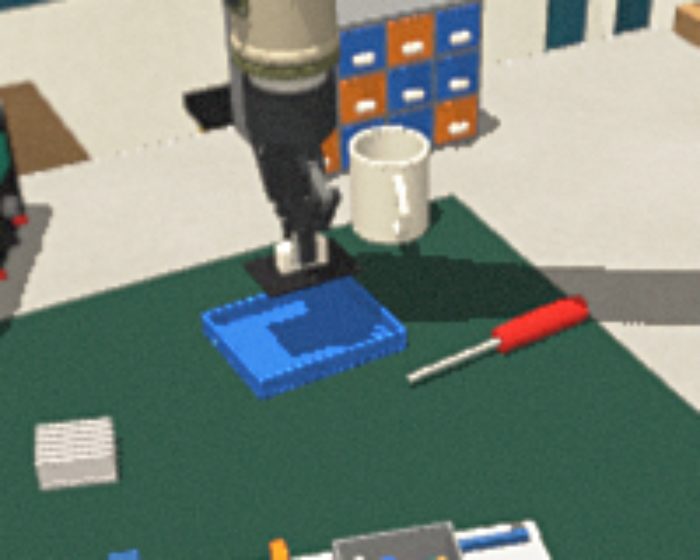

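The cover is above the tray (cover at crop (300,270), tray centre (305,335), which is lower in height) and level. I'll lower it, slowly at the end.

```bash
python3 -m creep '[[[0,-1,10],0],[[-1,-2,26],0],[[-1,-2,42],0],[[-1,-2,54],0],[[-1,-2,60],0]]' >/dev/null
python3 -m creep '[[[0,0,3],0],[[0,0,6],0],[[0,0,8],0],[[0,0,10],0],[[0,0,10],0]]'
python3 go.py .478 -.322 .09 90
```

```text
clock: 6.88
position: [0.4785, -0.3235, 0.095]
ee_rot: [-0.001, 1.0, -0.0, 0.0]
ft_force: [-0.3, 1.1, 0.0]
grip_width: 0.154
grasp_force: 39.0
pos [ 0.4785 -0.3235  0.095 ] tilt [ 0. -0. -1.] yaw_y 90.07 shift [0.5 1.5 5. ] twist 0.001 q7 2.31 F [-0.3  1.1  0. ] t 6.8833 w 0.15386081637985827 39.01237070560455
```

```bash
python3 -m creep '[[[0,0,1],0],[[0,0,2],0],[[0,0,3],0],[[0,0,3],0],[[0,0,3],0]]' | grep -E 'pos|force'
python3 -m creep '[[[0,0,1],0],[[0,0,2],0],[[0,0,2],0],[[0,0,2],0]]'| grep -E 'pos|force'
```

```text
position: [0.4784, -0.3235, 0.0919]
ft_force: [-0.6, 0.4, -0.5]
grasp_force: 39.0
position: [0.4785, -0.3236, 0.0903]
ft_force: [-0.9, 1.5, 5.1]
grasp_force: 39.8
```

Contact is felt at the expected height, so I'll release with a moderate opening and rise.

```bash
python3 -m creep '[[[0,0,0],0],[[0,0,0],0],[[0,0,0],0],[[0,0,0],0],[[0,0,0],0]]' 0.45 | grep -E 'pos|force|width'
python3 -m creep '[[[0,0,-5],0],[[0,0,-15],0],[[0,0,-30],0],[[0,0,-55],0],[[0,0,-85],0]]' >/dev/null
python3 -m creep '[[[0,0,-30],0],[[0,0,-55],0],[[0,0,-70],0],[[0,0,-75],0],[[0,0,-75],0]]' 0
python3 - <<'E'
from meas import *
for n in('top','scene'):
    c=cam(n); P=cloud(c); hsv=cv2.cvtColor(c['pixels'],cv2.COLOR_RGB2HSV).astype(int); H,S,V=np.moveaxis(hsv,-1,0)
    x,y,z=np.moveaxis(P,-1,0); m=(x>.4)&(x<.56)&(y<-.25)&(y>-.39)
    if (m&(z>.02)&(z<.05)&(S<60)).sum()>5: rect(P,m&(z>.028)&(z<.045)&(S<60)&(V>120),n+' rib')
    k=m&(z>-.005)&(z<.03)&(V<60)
    if k.sum()>5: rect(P,k,n+' plate')
    g=(x>.45)&(x<.75)&(y>-.1)&(y<.12)
    rect(P,g&(z>.043)&(z<.052)&(S<60)&(x<.62),n+' housing rim')
    rect(P,g&(H>5)&(H<20)&(S>150)&(V>120)&(x>.62),n+' orange')
    if n=='scene': cv2.imwrite('pics/crop4.png',cv2.resize(c['pixels'][120:280,150:350,::-1],None,fx=3.5,fy=3.5))
E
```

```text
position: [0.4784, -0.3235, 0.0898]
ft_force: [-0.6, 0.5, 0.3]
grip_width: 0.455
grasp_force: 0.0
clock: 8.88
position: [0.4788, -0.3239, 0.2516]
ee_rot: [-0.001, 1.0, -0.0, 0.001]
ft_force: [0.5, 0.4, -0.7]
grip_width: 0.001
grasp_force: 0.0
top rib 43 med [ 0.4778 -0.3198  0.0351] rect c [ 476.3 -320. ] size [11.5 40. ] ang 89.6 z [0.031 0.038]
top plate 13 med [ 0.4562 -0.3114  0.0108] rect c [ 458.  -290.3] size [ 51.3 112.3] ang 56.0 z [-0.003  0.018]
top housing rim 92 med [0.5658 0.0182 0.0481] rect c [559.8  18.3] size [59.9 90.9] ang 74.6 z [0.043 0.051]
top orange 62 med [ 0.6398 -0.0055  0.0545] rect c [640.7  -4.9] size [55.2 10.4] ang 75.3 z [0.042 0.06 ]
scene rib 65 med [ 0.4804 -0.32    0.036 ] rect c [ 479.7 -322.4] size [43.4 21.4] ang 0.3 z [0.03  0.039]
scene plate 171 med [ 0.4868 -0.3095  0.0137] rect c [ 478.  -320.2] size [54.7 87.2] ang 88.1 z [0.011 0.016]
scene housing rim 218 med [0.5612 0.0195 0.0477] rect c [558.5  15.9] size [64.6 90.3] ang 74.1 z [0.043 0.051]
scene orange 118 med [0.645  0.0114 0.056 ] rect c [634.2 -29.9] size [108.    9.8] ang 74.0 z [0.019 0.059]
```

View pics/crop4.png

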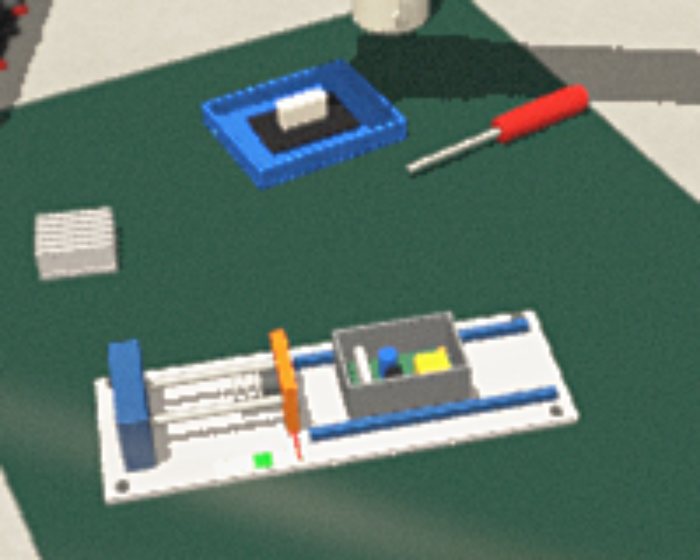

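The cover lies flat in the tray (crop (302,120), rib top at 36 mm as expected). The housing is undisturbed and its rim centre is at (0.559,0.017). Next I'll go behind the housing with the fingers shut.

```bash
python3 go.py .487 .038 .25 74
python3 -m creep '[[[0,15,0],0.03],[[-1,40,0],0.08],[[-2,70,0],0.16],[[-2,105,0],0.22],[[-3,140,0],0.28]]' 0 >/dev/null
python3 go.py .487 .038 .25 74
```

```text
pos [ 0.4781 -0.3232  0.2491] tilt [-0.001  0.001 -1.   ] yaw_y 90.08 shift [ -9.4 361.2  -0.7] twist 0.281 q7 2.23 F [ 0.2 -0.1 -0.5] t 8.9833 w 0.0011293124005051234 0.0
pos [ 0.4802 -0.1822  0.2483] tilt [-0.003  0.    -1.   ] yaw_y 73.79 shift [ 54.9 213.4  -1.7] twist -0.004 q7 1.63 F [0.6 0.2 0.2] t 9.4 w -0.0020293619758438974 0.0
```

```bash
python3 -m creep '[[[8,30,0],0],[[16,60,0],0],[[23,90,0],0],[[31,120,0],0],[[38,148,0],0]]' >/dev/null
python3 -m creep '[[[6,25,0],0],[[11,46,0],0],[[15,60,0],0],[[17,65,0],0],[[17,65,0],0]]' >/dev/null
python3 -m creep '[[[0,0,20],0],[[0,0,45],0],[[0,0,70],0],[[0,0,90],0],[[0,0,100],0]]' >/dev/null
python3 -m creep '[[[0,0,0],0],[[0,0,0],0]]' >/dev/null
python3 go.py .487 .038 .088 74
```

```text
pos [0.487  0.0356 0.1501] tilt [-0.001 -0.    -1.   ] yaw_y 73.96 shift [ 0.7  2.4 62.1] twist -0.001 q7 1.19 F [0.7 0.5 1.1] t 10.8167 w -0.0032289765815727506 0.0
```

```bash
python3 -m creep '[[[1,2,12],0],[[1,2,28],0],[[1,2,44],0],[[1,2,54],0],[[1,2,61],0]]' >/dev/null
python3 -m creep '[[[0,0,0],0],[[0,0,0],0],[[0,0,0],0]]' >/dev/null
python3 go.py .487 .038 .088 74
python3 - <<'E'
from meas import *
c=cam('scene'); cv2.imwrite('pics/crop5.png',cv2.resize(c['pixels'][150:280,160:350,::-1],None,fx=4,fy=4))
E
```

```text
pos [0.4871 0.0386 0.0898] tilt [ 0.001  0.    -1.   ] yaw_y 74.02 shift [-0.  -0.6  1.8] twist 0.0 q7 1.22 F [-0.2  0.8 -0.4] t 11.4833 w -0.004677938971663042 0.0
```

View pics/crop5.png

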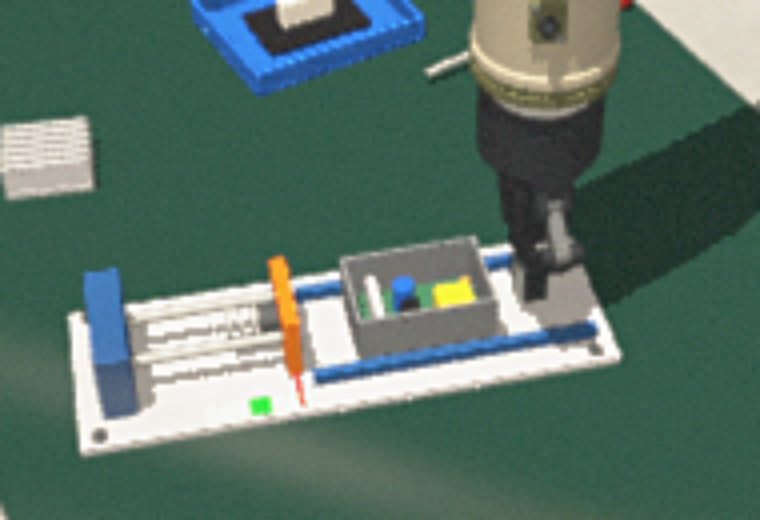

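The shut fingers stand in the channel behind the housing (crop (535,280)), with a gap of about 8–10 mm to the rear face. I'll advance slowly.

```bash
python3 -m creep '[[[-2,0,0],0],[[-4,0,0],0],[[-6,0,0],0],[[-8,0,0],0],[[-10,0,0],0]]' | grep -E 'pos|ft'
python3 -m creep '[[[-2,0,0],0],[[-4,0,0],0],[[-6,0,0],0],[[-8,0,0],0],[[-10,0,0],0]]' | grep -E 'pos|ft'
python3 -m creep '[[[-2,0,0],0],[[-4,0,0],0],[[-6,0,0],0],[[-8,0,0],0],[[-10,0,0],0]]' | grep -E 'pos|ft'
python3 -m creep '[[[-2,0,0],0],[[-4,0,0],0],[[-6,0,0],0],[[-8,0,0],0],[[-10,0,0],0]]' | grep -E 'pos|ft'
python3 - <<'E'
from meas import *
c=cam('scene'); P=cloud(c); hsv=cv2.cvtColor(c['pixels'],cv2.COLOR_RGB2HSV).astype(int); H,S,V=np.moveaxis(hsv,-1,0)
x,y,z=np.moveaxis(P,-1,0); u=np.array([.961,-.276]); s=(P[...,:2]-[.5592,.0175])@u*1000
m=(H>5)&(H<20)&(S>150)&(V>120)&(x>.6)&(abs(y)<.1)&(z>.05); print('stop s',np.percentile(s[m],[5,50,95]))
m=(x>.45)&(abs(y)<.1)&(z>.043)&(z<.052)&(S<60)&(s<75)&(V>50); print('rim s',np.percentile(s[m],[3,50,97]))
E
```

```text
position: [0.4965, 0.0358, 0.089]
ft_force: [0.2, 0.1, 0.4]
position: [0.5058, 0.0331, 0.0888]
ft_force: [-2.7, 0.7, 2.2]
position: [0.5155, 0.0303, 0.0888]
ft_force: [-2.5, -0.0, 0.9]
position: [0.5252, 0.0275, 0.0888]
ft_force: [-1.1, 0.5, -1.0]
stop s [81.15407995 85.34164451 89.80254309]
rim s [-24.00800481  20.39230567  65.239873  ]
```

```bash
python3 -m creep '[[[-2,0,0],0],[[-4,0,0],0],[[-6,0,0],0],[[-8,0,0],0],[[-9,0,0],0]]' | grep -E 'pos|ft'
python3 -m creep '[[[-1,0,0],0],[[-2,0,0],0],[[-3,0,0],0],[[-4,0,0],0],[[-5,0,0],0]]' | grep -E 'pos|ft'
python3 -m creep '[[[-1,0,0],0],[[-2,0,0],0],[[-3,0,0],0],[[-4,0,0],0],[[-5,0,0],0]]' | grep -E 'pos|ft'
python3 -m creep '[[[-1,0,0],0],[[-2,0,0],0],[[-3,0,0],0],[[-4,0,0],0],[[-5,0,0],0]]' | grep -E 'pos|ft'
python3 -m creep '[[[-1,0,0],0],[[-2,0,0],0],[[-3,0,0],0],[[-4,0,0],0],[[-5,0,0],0]]' | grep -E 'pos|ft'
cat > st.py <<'E'
from meas import *
import sys
c=cam('scene'); P=cloud(c); hsv=cv2.cvtColor(c['pixels'],cv2.COLOR_RGB2HSV).astype(int); H,S,V=np.moveaxis(hsv,-1,0)
x,y,z=np.moveaxis(P,-1,0); u=np.array([.961,-.276]); s=(P[...,:2]-[.5592,.0175])@u*1000
m=(H>5)&(H<20)&(S>150)&(V>120)&(x>.6)&(abs(y)<.1)&(z>.05); print('stop s',np.percentile(s[m],[5,50,95]))
m=(x>.45)&(abs(y)<.1)&(z>.043)&(z<.052)&(S<60)&(s<105)&(V>50); print('rim s',np.percentile(s[m],[3,50,97]))
if len(sys.argv)>1: cv2.imwrite('pics/'+sys.argv[1],cv2.resize(c['pixels'][150:280,160:350,::-1],None,fx=4,fy=4))
E
python3 st.py; python3 go.py .52 .03 .088 74
```

```text
position: [0.5339, 0.025, 0.0889]
ft_force: [-2.7, -0.6, 1.0]
position: [0.5385, 0.0238, 0.0889]
ft_force: [-2.6, 1.0, 1.0]
position: [0.5431, 0.0225, 0.0889]
ft_force: [-5.6, 2.2, 2.8]
position: [0.5474, 0.0213, 0.0887]
ft_force: [-8.9, 2.6, 6.5]
position: [0.5518, 0.02, 0.0886]
ft_force: [-11.1, 2.4, 8.4]
stop s [ 93.93247056  98.63973961 103.058726  ]
rim s [ 3.77771143 44.11965017 90.69772253]
pos [0.5519 0.02   0.0887] tilt [-0.003  0.001 -1.   ] yaw_y 74.05 shift [33.4  0.9  0.8] twist 0.001 q7 1.31 F [-8.6  2.9  6.4] t 15.3833 w -0.0006027965124819337 4.772212654352188
```

The stop has travelled about 13 mm. I'll press roughly 11 mm further, gently.

```bash
python3 -m creep '[[[-1,0,0],0],[[-2,0,0],0],[[-3,0,0],0],[[-4,0,0],0],[[-5,0,0],0]]' | grep -E 'pos|ft'
python3 -m creep '[[[-1,0,0],0],[[-2,0,0],0],[[-3,0,0],0],[[-4,0,0],0],[[-5,0,0],0]]' | grep -E 'pos|ft'
python3 -m creep '[[[-0.5,0,0],0],[[-1,0,0],0],[[-1.5,0,0],0],[[-1.5,0,0],0],[[-1.5,0,0],0]]' | grep -E 'pos|ft'
python3 st.py crop6.png; python3 go.py .52 .03 .088 74
```

```text
position: [0.5561, 0.0188, 0.0885]
ft_force: [-12.4, 3.4, 7.3]
position: [0.5604, 0.0176, 0.0884]
ft_force: [-16.0, 4.9, 12.0]
position: [0.5618, 0.0172, 0.0883]
ft_force: [-15.5, 3.6, 9.7]
stop s [103.9184396  108.34889393 113.03016722]
rim s [ 14.43539457  57.20458188 100.93689613]
pos [0.5617 0.0172 0.0883] tilt [-0.006  0.001 -1.   ] yaw_y 74.06 shift [43.7  0.9  0.5] twist 0.001 q7 1.32 F [-14.5   3.5  10.1] t 16.6833 w -0.0035104186368889604 7.854538634419441
```

View pics/crop6.png

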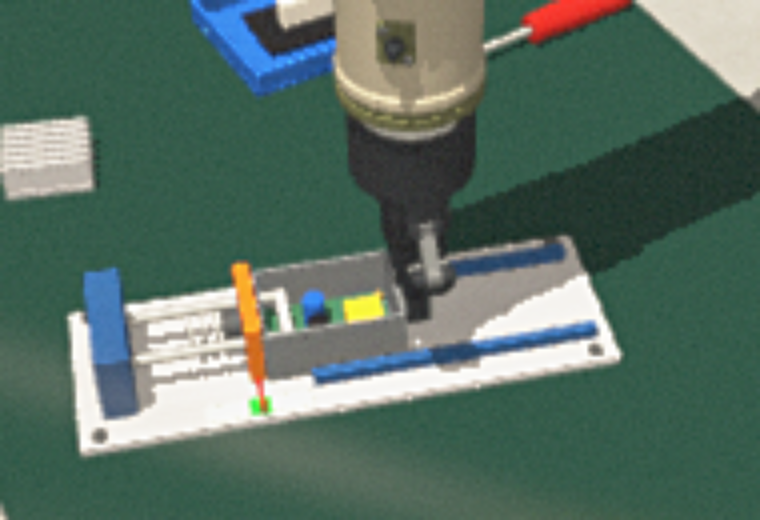

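The pointer is in the middle of the green band (crop (260,405)) and the housing is flush on the stop. I'll hold, then check level, yaw and the cover.

```bash
for i in 1 2 3; do python3 -m creep '[[[0,0,0],0],[[0,0,0],0],[[0,0,0],0],[[0,0,0],0],[[0,0,0],0]]' | grep -E 'pos|ft'; done
python3 st.py
python3 - <<'E'
from meas import *
u=np.array([.961,-.276]); n=np.array([.276,.961])
for k in('top','scene'):
    c=cam(k); P=cloud(c); hsv=cv2.cvtColor(c['pixels'],cv2.COLOR_RGB2HSV).astype(int); H,S,V=np.moveaxis(hsv,-1,0)
    x,y,z=np.moveaxis(P,-1,0); d=(P[...,:2]-[.5592,.0175]); s=d@u*1000; t=d@n*1000
    m=(s>12)&(s<103)&(abs(t)<33)&(z>.040)&(z<.056)&(S<60)&(V>40)
    A=np.c_[s[m],t[m],np.ones(m.sum())]; print(k,m.sum(),'rim slopes',np.linalg.lstsq(A,z[m]*1000,rcond=None)[0].round(3),'t range',np.percentile(t[m],[2,98]).round(1))
    for a,b in((20,45),(70,98)):
        q=m&(s>a)&(s<b); print('  t',np.percentile(t[q],[3,97]).round(1) if q.sum()>5 else None)
    m=(x>.4)&(x<.56)&(y<-.25)&(y>-.39)&(z>.028)&(z<.045)&(S<60)&(V>120); print('  cover rib',np.median(P[m],0).round(3))
E
```

```text
position: [0.5618, 0.0172, 0.0883]
ft_force: [-13.9, 4.2, 10.4]
position: [0.5618, 0.0172, 0.0883]
ft_force: [-14.2, 3.3, 10.2]
position: [0.5618, 0.0172, 0.0883]
ft_force: [-15.2, 4.2, 10.0]
stop s [103.99218402 108.28538143 113.05769509]
rim s [ 14.40012591  57.27329318 100.89404746]Traceback (most recent call last):
  File "<stdin>", line 7, in <module>
    return _quantile_unchecked(
        a, q, axis, out, overwrite_input, method, keepdims, weights)
    return _ureduce(a,
                    func=_quantile_ureduce_func,
    ...<5 lines>...
                    overwrite_input=overwrite_input,
                    method=method)
    r = func(a, **kwargs)
    result = _quantile(arr,
                       quantiles=q,
    ...<2 lines>...
                       out=out,
                       weights=wgt)
    slices_having_nans = np.isnan(arr[-1, ...])
                                  ~~~^^^^^^^^^
IndexError: index -1 is out of bounds for axis 0 with size 0
```

```bash
python3 - <<'E'
from meas import *
u=np.array([.961,-.276]); n=np.array([.276,.961])
c=cam('scene'); P=cloud(c); hsv=cv2.cvtColor(c['pixels'],cv2.COLOR_RGB2HSV).astype(int); H,S,V=np.moveaxis(hsv,-1,0)
x,y,z=np.moveaxis(P,-1,0); d=(P[...,:2]-[.5592,.0175]); s=d@u*1000; t=d@n*1000
m=(s>12)&(s<101)&(abs(t)<34)&(z>.040)&(z<.056)&(S<60)&(V>40)
for a in range(15,100,15):
    q=m&(s>a)&(s<a+15)&(t>10); r=m&(s>a)&(s<a+15)&(t<-10)
    f=lambda q:(q.sum(),np.percentile(z[q],90).round(4),np.percentile(t[q],[5,95]).round(1)) if q.sum()>4 else None
    print(a,f(q),f(r))
m=(x>.4)&(x<.56)&(y<-.25)&(y>-.39)&(z>.028)&(z<.045)&(S<60)&(V>120); print('cover rib',np.median(P[m],0).round(3))
E
```

```text
15 (np.int64(28), np.float64(0.0497), array([12.1, 29.2])) (np.int64(28), np.float64(0.0506), array([-31. , -12.2]))
30 (np.int64(18), np.float64(0.0484), array([26. , 29.3])) (np.int64(19), np.float64(0.0505), array([-32. , -28.7]))
45 (np.int64(18), np.float64(0.0492), array([25.7, 28.5])) (np.int64(20), np.float64(0.0495), array([-30.9, -27.8]))
60 (np.int64(22), np.float64(0.0492), array([25.2, 30.2])) (np.int64(19), np.float64(0.0495), array([-32.2, -27.7]))
75 (np.int64(25), np.float64(0.0487), array([11.9, 28.9])) (np.int64(21), np.float64(0.049), array([-31.8, -16.8]))
90 (np.int64(16), np.float64(0.0502), array([24.2, 29.5])) (np.int64(19), np.float64(0.05), array([-31.6, -17.8]))
cover rib [ 0.48  -0.319  0.036]
```

The housing is level and straight, the push is steady, and the cover is at rest, so I'm handing in.

```bash
python3 -c "
from workcell import manip
print(manip.hand_in())"
```

```text
the job is handed in; nothing more can be done
None
```

The cover lies flat and released in the tray, grip up, and the arm is still pressing the housing squarely on the stop at about 23 mm travel (about 9 N, pointer in the green band); the job is handed in, and no verdict was returned.

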